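# Clear the trimmings and hold an inspection scope in a cast housing's port

## Task

With the scraper block, not the fingers, wipe the four metal trimmings off the housing's top face, away from the brass port and into the blue scrap tray, then stand the scraper back on its mat and let it go. Next lift the inspection scope out of its stand and lower its steel stem through the brass port, never letting the scope touch the housing, until the yellow depth ring is level with the housing's top face. Finish still holding the scope there, upright, still and centred in the port, and leave the other things on the bench undisturbed.

Things in the scene. Friction and masses are not known exactly. Their poses are not given: they have to be found in the camera images.
- housing: grey die-cast terminal housing, 140 (x) x 200 (y) x 60 mm, fixed on a 12 mm steel fixture plate by two low clamps with red handles at its x sides (all below the top face). Origin under the centre of the fixture plate, on the table; the flat top face is 72 mm above it. Long axis is y: the port lies towards -y, the bare edge over the scrap tray is +y
- port (a point): centre of the mouth of the brass-lined round port in the housing's top face, level with that face, at (0, -62, 72) mm in the housing's frame; bore diameter 26 mm, lined for 28 mm of depth, hollow box below; the fixture plate's top (the box's floor) is 60 mm below the mouth. Brass lining 34 mm outside diameter, flush with the face
- wipe_edge (a point): middle of the +y edge of the housing's top face, at (0, 100, 72) mm in the housing's frame; below it stands the scrap tray, butted against the housing's side
- tray: blue open scrap tray, fixed, 180 (x) x 120 (y) x 45 mm, walls 3 mm, same axes as the housing; origin under its centre. Its rim is 27 mm below the housing's top face
- chip0: loose bright metal trimming (cut-off casting gate) about 20 x 15 x 12 mm, 14 g, flat on the housing's top face between the port and the tray edge (all four within 43 mm of the face's long centre line and about 0 to 91 mm on the tray side of the housing's centre); origin at the centre of its underside
- chip1: loose bright metal trimming (cut-off casting gate) about 20 x 15 x 12 mm, 14 g, flat on the housing's top face between the port and the tray edge (all four within 43 mm of the face's long centre line and about 0 to 91 mm on the tray side of the housing's centre); origin at the centre of its underside
- chip2: loose bright metal trimming (cut-off casting gate) about 20 x 15 x 12 mm, 14 g, flat on the housing's top face between the port and the tray edge (all four within 43 mm of the face's long centre line and about 0 to 91 mm on the tray side of the housing's centre); origin at the centre of its underside
- chip3: loose bright metal trimming (cut-off casting gate) about 20 x 15 x 12 mm, 14 g, flat on the housing's top face between the port and the tray edge (all four within 43 mm of the face's long centre line and about 0 to 91 mm on the tray side of the housing's centre); origin at the centre of its underside
- scraper_mid (a point): centre of the scraper block, half-way up (31 mm above its underside). Scraper: white plastic foot 110 (x) x 32 (y) x 14 mm, and on it an orange grip 100 (x) x 20 (y) x 48 mm, 62 mm tall in all, about 130 g; it stands on its foot. Its x axis runs along its length; grip it across y
- scraper: the scraper block; origin at the centre of the underside of its foot, z up
- mat: black rubber mat, fixed, 150 (x) x 100 (y) x 3 mm, on which the scraper stands at the start; origin under its centre
- scope: rigid inspection scope, about 170 g: a straight steel stem 10 mm in diameter and 100 mm long below a black handle 44 (x) x 30 (y) x 68 mm with a green cap (6 mm) on top; origin at the stem's lower tip, z up along the stem. It starts upright in its stand, the handle's underside resting on the stand's top plate and the stem hanging through a 20 mm hole, so it lifts straight up; the tip must rise over 102 mm to clear
- scope_grip (a point): centre of the scope's handle, 134 mm above the stem's tip; grip it across y (30 mm)
- scope_ring (a point): middle of the yellow depth ring (8 mm wide) on the stem, 45 mm above the tip
- scope_tip (a point): lower tip of the scope's stem (glass lens)
- stand: the scope's stand, fixed: dark base 110 x 130 x 10 mm, two posts, grey top plate 56 (x) x 112 (y) x 10 mm with its top 112 mm above the table; origin under its centre on the table
- cover: bystander: grey cast cover, 100 x 150 x 10 mm, lying flat
- plug_gauge: bystander: steel plug gauge, 25 mm in diameter and 85 mm tall, upright
- tape: bystander: empty cardboard tape core, 90 mm across and 25 mm tall
- jar: bystander: jar with red cap, 64 mm across and 75 mm tall
- gland: bystander: brass cable gland, 32 mm across and 40 mm tall, upright
- deburr: bystander: deburring tool with blue handle, about 170 mm long and 18 mm tall, lying
Mind the look-alikes: they are no part of the job. There is more than one size of the scope; the one meant has the size given above. There is more than one size of the scraper; the job needs the smaller.

How it is judged:
By the outcome, as a careful person would: the job done as asked, in the order asked, and still so for the second after the job is handed in, while the arm keeps its last pose, push and grip.
It also fails if it takes over 72 s, if anything falls off the work surface, if the arm or the gripper's body presses on something with over 40 N, if the wrist force passes 120 N, or if a joint passes its speed limit or range.

## Robot

A 7-joint arm with a two-finger parallel gripper is mounted at the origin on the work surface. World frame = base frame: x ahead of the robot, y to its left, z up, the work surface at z = 0. Lengths are in m, angles in rad, forces in N, time in s.
With the tool pointing down it reaches from about 0.4 to 0.85 m from the base axis. Payload 6.9 kg.
Tool frame: the origin (TCP) lies midway between the tips of the shut fingers; the grasp point (between the pads) lies 19 mm behind it; z points along the fingers, y is the line along which they close (so a half turn about z gives the same grasp; the last joint's range is limited). The gripper opens to 85 mm and grips with 20 to 120 N. Pads are 22 mm wide; open, the fingers measure 114 mm over their backs; the gripper's body (76 mm by 85 mm) begins 54 mm behind the grasp point. The pads swing forward as they close: fully open they stand 13 mm farther back than shut.
Start: joints at [1.31, 0.507, -0.238, 1.5, 0.126, 1.149, -0.155], TCP at [0.224, -0.583, 0.231] pointing down, gripper open.
Joint ranges: [-3.08, 3.08], [-0.24, 2.05], [-1.43, 1.35], [0, 2.5], [-1.52, 4.66], [0.17, 1.96], [-2.89, 2.89]. Speed limits (rad/s): [2.39, 2.39, 3.14, 3.14, 3.14, 3.14, 3.14].

## Interface

Orientations are given as a rotation vector (axis times angle).
In Python, from bench import get_state, get_image, finish_job gives the robot as it stands. The module is installed in compiled form; this text tells all that it offers.
- The arm moves only by the tool arm_command, never from a script. Its argument "motion" is a list of rows, each a list of 3 entries, a list of its own where there are three numbers: the gripper's target within -1 to 1 (fully open at 1, half-way at 0, shut at -1), then the shift along the world's x, y, z normalised to -1 to 1, where 1 is 0.02 m, then the turn about the world's z normalised to -1 to 1, where 1 is 4 degrees. A call has 1 to 12 rows; each row shifts and turns the commanded pose from where the row before left it; what a row does not reach is not made up. A row lasts 1/10 s, in which the tool goes at most 50 mm and 8.59 degrees, less where a joint would pass 70% of its speed; a pose out of reach is approached as far as the arm can. A call with a number of a shift or a turn outside -1 to 1 is refused whole. A call with a gripper value outside its range is refused whole. The fingers move at their own pace and stop on an object; the grip force is fixed at half the most. Time passes only in rows, so rows that do not move let the fingers close. It gives the time, the measured TCP pose, the force, the opening and the grip force at its end, in the units of the state.
- get_state(): the state, without advancing time (a new reading comes with each control period).
- get_image(name): name is "scene" or "top"; returns a dict with "image" (420x560x3 uint8, red, green, blue), "range_z" (420x560 float32, m along the optical axis (not along the pixel's ray), 0 where there is no reading), "intrinsics" (3x3 intrinsics, pixels), "rvec" (rotation vector, rad) and "tvec" (3), from world to camera coordinates, as OpenCV has them. Camera axes: x right, y down, z forward; pixel columns grow to the right and rows downward; lengths in m; the calibration is good to about 2 mm. A picture is of the moment at which its call begins.
- finish_job(): hands the job in; it is judged then, once.
The state is a dict: "time": time; "qpos": joint angles; "joint_vel": joint speeds; "joint_torque": joint torques, N m; "eef_pos": TCP position; "orientation": TCP orientation; "force": force on the tool from outside, world axes, zero at the start; "moment": the same for the moment, N m; "opening": opening from 0.0 (shut) to 1.0 (fully open); "gripper_force": force on a finger pad.
Only numpy, scipy, OpenCV 4.12 (cv2) and the standard library are available. Lean on these libraries where they do the work, as an engineer would, in place of code of your own. Each camera call takes 0.05 s, during which the arm holds its last target. There are 200 camera calls.

## Working session

There is one attempt and no reset: what is moved stays moved. The work goes in short steps, Python scripts to look and compute and a tool call to move; the robot and the scene stay as the last step left them, time stands still between calls to the robot, and variables do not carry over. Pictures are saved under pics/ and viewed, at most 10 in all, crops included, and the job is handed in when it is done.

Besides the shell and the picture viewer there is one more tool, called after "Call:" by a JSON object that holds its "op" and its "data", one argument or row to a line. arm_command: Moves the arm, as the interface text tells. Its arguments: {"type":"object","properties":{"motion":{"type":"array"}},"required":["motion"]}

```bash
mkdir -p pics; cat > h.py <<'E'
import numpy as np, cv2
from bench import *
def cloud(n):
    d=get_image(n); K=d["intrinsics"]; R=cv2.Rodrigues(np.array(d["rvec"],float))[0]; t=np.array(d["tvec"]).ravel()
    z=d["range_z"].astype(float); v,u=np.mgrid[:420,:560]
    c=np.stack([(u-K[0,2])/K[0,0]*z,(v-K[1,2])/K[1,1]*z,z],-1)
    w=(c-t)@R; w[z==0]=np.nan
    return d["image"],w
E
python3 - <<'E'
from h import *
for n in("top","scene"):
    im,w=cloud(n); np.savez(n+"0.npz",im=im,w=w)
    cv2.imwrite(f"pics/{n}0.png",cv2.resize(im[:,:,::-1],(800,600),interpolation=cv2.INTER_CUBIC))
s=get_state();print(s)
E
```

```text
{'time': 0.1, 'qpos': array([ 1.30949774,  0.5082577 , -0.23752607,  1.50101765,  0.12569735,
        1.1489047 , -0.15481496]), 'joint_vel': array([-0.00041357, -0.00148081,  0.00239216, -0.00189779, -0.00031609,
       -0.00130776,  0.00094167]), 'joint_torque': array([-5.62864443e-03, -6.21828675e+01, -2.19501726e+00, -2.50201231e+01,
        1.24784964e-02,  7.83679134e-03, -1.79561744e-05]), 'eef_pos': array([ 0.22391318, -0.58303728,  0.23051922]), 'orientation': array([-3.08736802e+00, -5.72638785e-01,  5.01439752e-04]), 'force': array([ 0.34517103,  0.33616703, -0.8790638 ]), 'moment': array([-0.02897799, -0.02330208,  0.04513305]), 'gripper_force': 0.0, 'opening': 1.0018144639139426}
```

View pics/top0.png

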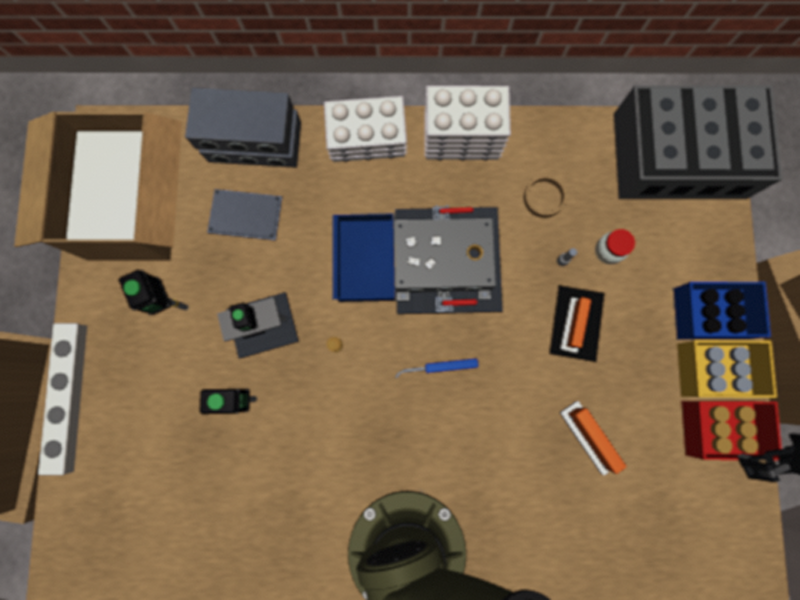

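View pics/scene0.png

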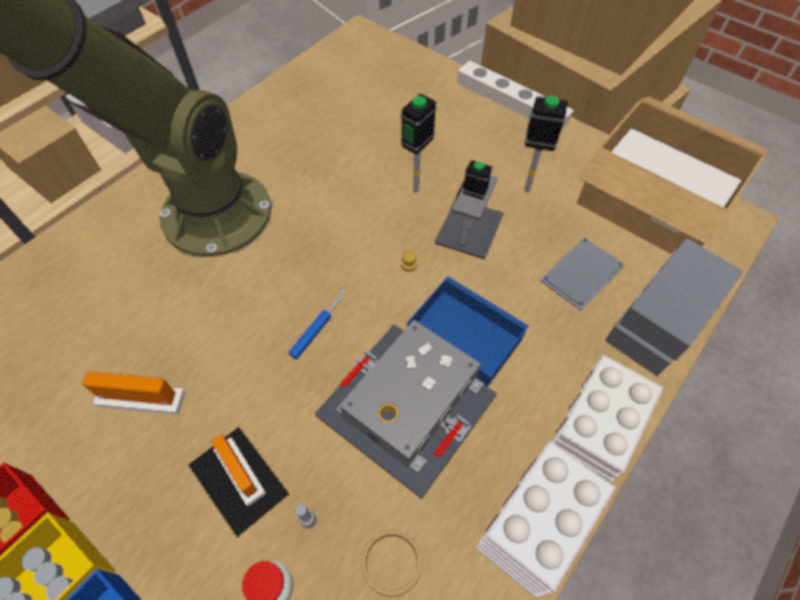

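```bash
cat > m.py <<'E'
from h import *
def rect(p):
    p=p.astype(np.float32)*1000; (c,s,a)=cv2.minAreaRect(p); return np.round(c,1),np.round(s,1),round(a,1)
def box(w,b): # u0,v0,u1,v1 in 800x600 px
    m=np.zeros(w.shape[:2],bool); q=[int(x*.7) for x in b]; m[q[1]:q[3],q[0]:q[2]]=1; return m
E
python3 - <<'E'
from m import *
B=dict(top=dict(h=(380,200,510,320),s=(545,280,610,365),c=(190,280,300,360),tray=(325,205,400,305)),
 scene=dict(h=(315,310,500,500),s=(185,425,295,540),c=(430,155,510,260),tray=(400,270,530,400)))
for n in B:
    d=np.load(n+"0.npz"); im,w=d["im"].astype(int),d["w"]; z=w[...,2]; r,g,b=im[...,0],im[...,1],im[...,2]
    def out(l,m): print(n,l,m.sum(),*rect(w[m][:,:2]),"med",np.round(np.nanmean(w[m],0)*1000,1),"zmed",np.round(np.nanmedian(z[m])*1000,1))
    hb=box(w,B[n]["h"])
    out("htop",hb&(abs(z-.072)<.004))
    out("plate",hb&(abs(z-.012)<.004)&(r<90))
    out("brass",hb&(abs(z-.072)<.006)&(r-b>50)&(r-g<70))
    out("tray",box(w,B[n]["tray"])&(abs(z-.045)<.005)&(b>r+40))
    m=hb&(z>.078)&(z<.1)&(r>170)&(g>170)
    k,lab,st,ce=cv2.connectedComponentsWithStats(m.astype(np.uint8))
    for i in range(1,k):
        if st[i,4]>4: out("chip",lab==i)
    sb=box(w,B[n]["s"])
    out("grip",sb&(abs(z-.065)<.004)&(r>b+60)); out("foot",sb&(abs(z-.017)<.004)&(g>150)); out("mat",sb&(abs(z-.003)<.004)&(r<50))
    cb=box(w,B[n]["c"])
    out("cap",cb&(abs(z-.186)<.005)&(g>r+40)); out("handletop",cb&(abs(z-.181)<.008));out("standtop",cb&(abs(z-.112)<.004)); out("base",cb&(abs(z-.010)<.004)&(r<90))
E
```

```text
top htop 2823 [592.  -74.5] [141.4 200.4] 1.6 med [590.5 -75.3  72.5] zmed 72.5
top plate 1357 [591.  -70.6] [229.1 255.6] 1.1 med [ 569.3 -100.2   12.4] zmed 12.6
top brass 34 [ 593.7 -137. ] [29.2 29.9] 46.5 med [ 596.1 -140.4   71.2] zmed 70.7
top tray 208 [589.4  89.5] [176.6 121.6] 1.2 med [566.  116.2  45.2] zmed 45.2
top chip 26 [612.8  -7.3] [14.6 14.5] 41.3 med [612.2  -7.5  83. ] zmed 83.0
top chip 24 [614.5 -57.2] [12.9 14.7] 2.6 med [614.6 -58.   83.3] zmed 82.9
top chip 22 [571.9 -12.6] [17.4  9.1] 87.8 med [571.9 -13.8  83.5] zmed 83.8
top chip 22 [567.6 -45.5] [10.6 15.1] 42.6 med [566.9 -45.4  82.1] zmed 82.2
top grip 226 [ 452.9 -347.3] [20.3 99.4] 76.3 med [ 452.5 -346.8   65.4] zmed 65.5
top foot 91 [ 452.6 -336.2] [ 29.5 108. ] 88.7 med [ 446.  -336.6   17.5] zmed 17.5
top mat 796 [ 457.3 -358.9] [ 95.3 145.1] 80.0 med [ 457.4 -360.     3.5] zmed 3.6
top cap 45 [449.5 303. ] [15.8 16.3] 0.2 med [449.5 303.2 186.2] zmed 186.2
top handletop 195 [449.8 303.7] [44.2 30.5] 13.7 med [449.1 302.2 181. ] zmed 180.6
top standtop 549 [448.9 303.7] [ 60.4 112.6] 16.1 med [44
[... 648 characters left out ...]
 [611.7  -8.6  82.8] zmed 82.9
scene chip 48 [614.4 -58.6] [15.2 16.2] 3.0 med [614.6 -58.7  82.7] zmed 82.7
scene grip 399 [ 452.5 -347.9] [19.8 99. ] 76.6 med [ 453.7 -348.1   65.6] zmed 65.7
scene foot 206 [ 451.8 -348. ] [ 32.2 110.4] 76.1 med [ 466.2 -346.2   17.6] zmed 17.6
scene mat 1598 [ 457.1 -357.9] [ 93.9 144. ] 80.0 med [ 464.3 -365.1    3.8] zmed 3.8
scene cap 34 [448.9 303.5] [15.4 17.1] 38.1 med [449.7 302.3 185.6] zmed 185.4
scene handletop 162 [449.8 302. ] [43.9 30.4] 13.1 med [450.9 299.1 180.8] zmed 180.4
scene standtop 361 [448.3 303. ] [ 60.2 117.2] 16.5 med [459.2 282.8 112.6] zmed 112.8
scene base 780 [451.  301.4] [102.5 128.3] 16.8 med [461.6 288.9  10.6] zmed 10.6
```

Call:
{"op": "arm_command", "data": {
  "motion": [
    [1,[0.95,0.98,0],-0.72],
    [1,[0.95,0.98,0],-0.72],
    [1,[0.95,0.98,0],-0.72],
    [1,[0.95,0.98,0],-0.72],
    [1,[0.95,0.98,0],-0.72],
    [1,[0.95,0.98,0],-0.72],
    [1,[0.95,0.98,0],-0.72],
    [1,[0.95,0.98,0],-0.72],
    [1,[0.95,0.98,0],-0.72],
    [1,[0.95,0.98,0],-0.72],
    [1,[0.95,0.98,0],-0.72],
    [1,[0.95,0.98,0],-0.72]
  ]
}}

```text
time: 1.3
eef_pos: [0.4526, -0.3472, 0.2309]
orientation: [-3.119, 0.374, 0.001]
force: [-0.1, 0.2, 0.7]
opening: 1.003
gripper_force: 0.0
```

Call:
{"op": "arm_command", "data": {
  "motion": [
    [1,[0,0,-1],0],
    [1,[0,0,-1],0],
    [1,[0,0,-1],0],
    [1,[0,0,-1],0],
    [1,[0,0,-1],0],
    [1,[0,0,-1],0],
    [1,[0,0,-1],0],
    [1,[0,0,-1],0],
    [1,[0,0,-1],0],
    [1,[0,0,-0.7],0],
    [1,[0,0,-0.45],0],
    [1,[0,0,0],0]
  ]
}}

```text
time: 2.5
eef_pos: [0.4514, -0.3477, 0.027]
orientation: [-3.118, 0.37, 0.003]
force: [-0.8, -0.5, -0.1]
opening: 1.002
gripper_force: 0.0
```

Call:
{"op": "arm_command", "data": {
  "motion": [
    [-1,[0,0,0],0],
    [-1,[0,0,0],0],
    [-1,[0,0,0],0],
    [-1,[0,0,0],0],
    [-1,[0,0,0],0],
    [-1,[0,0,0],0],
    [-1,[0,0,0],0],
    [-1,[0,0,0],0],
    [-1,[0,0,0],0],
    [-1,[0,0,0],0]
  ]
}}

```text
time: 3.5
eef_pos: [0.4523, -0.3483, 0.0287]
orientation: [3.119, -0.37, 0.001]
force: [-0.2, 1.2, 7.0]
opening: 0.222
gripper_force: 59.5
```

Call:
{"op": "arm_command", "data": {
  "motion": [
    [-1,[0,0,0.5],0],
    [-1,[0,0,1],0],
    [-1,[0,0,1],0],
    [-1,[0,0,1],0],
    [-1,[0,0,1],0],
    [-1,[0,0,1],0],
    [-1,[0,0,1],0],
    [-1,[0,0,0.5],0],
    [-1,[0,0,0],0],
    [-1,[0,0,0],0]
  ]
}}

```text
time: 4.5
eef_pos: [0.4517, -0.348, 0.1677]
orientation: [-3.119, 0.371, 0.001]
force: [-0.7, 0.6, -2.1]
opening: 0.225
gripper_force: 58.8
```

Call:
{"op": "arm_command", "data": {
  "motion": [
    [-1,[0.2,0.5,0],0.2],
    [-1,[0.6,1,0],0.35],
    [-1,[0.6,1,0],0.35],
    [-1,[0.6,1,0],0.35],
    [-1,[0.6,1,0],0.35],
    [-1,[0.6,1,0],0.35],
    [-1,[0.6,1,0],0.35],
    [-1,[0.6,1,0],0.35],
    [-1,[0.6,1,0],0.35],
    [-1,[0.6,1,0],0.35],
    [-1,[0.6,1,0],0.35],
    [-1,[0.6,1,0],0.35]
  ]
}}

```text
time: 5.7
eef_pos: [0.588, -0.1161, 0.1671]
orientation: [-3.14, -0.077, 0.003]
force: [-0.7, 0.6, -0.5]
opening: 0.228
gripper_force: 58.8
```

Call:
{"op": "arm_command", "data": {
  "motion": [
    [-1,[0.15,0.8,0],0.1],
    [-1,[0,0.35,0],0],
    [-1,[0,0,0],0],
    [-1,[0,0,0],0],
    [-1,[0,0,0],0]
  ]
}}

```text
time: 6.2
eef_pos: [0.5906, -0.0968, 0.1683]
orientation: [3.14, 0.08, -0.001]
force: [-0.0, -0.0, -1.0]
opening: 0.223
gripper_force: 58.8
```

```bash
python3 - <<'E'
from m import *
s=get_state(); print(s["eef_pos"],s["orientation"],s["force"])
o=s["orientation"]; print("yaw",np.degrees(2*np.arctan2(o[1],o[0]))%360)
for n in("top","scene"):
    im,w=cloud(n); i=im.astype(int); m=(i[...,0]>130)&(i[...,2]<90)&(i[...,0]>i[...,1]*1.5)&(np.abs(w[...,:2]-s["eef_pos"][:2]).max(-1)<.08)
    cv2.imwrite(f"pics/{n}1.png",cv2.resize(im[200:,100:400,::-1] if n=="scene" else im[100:300,200:480,::-1],None,fx=2.5,fy=2.5))
    print(n,m.sum(),np.nanpercentile(w[m][:,2],[5,50,95]),rect(w[m][:,:2]))
    f=(i.min(-1)>140)&(np.abs(w[...,:2]-s["eef_pos"][:2]).max(-1)<.08)&(w[...,2]>.1)
    print("foot",f.sum(),np.nanpercentile(w[f][:,2],[5,50,95]),rect(w[f][:,:2]))
E
```

```text
[ 0.59062039 -0.09677251  0.16827362] [ 3.13970099e+00  8.04462060e-02 -5.15671718e-04] [-0.02537946 -0.00488005 -0.98997719]
yaw 2.9354513966743827
top 25 [0.20190896 0.20430844 0.20782845] (array([571.6, -82.7]), array([56.9, 22.3]), 37.7)
foot 76 [0.15092312 0.15692725 0.17312641] (array([579.5, -67. ]), array([108.9,  34.9]), 34.4)
scene 366 [0.17395132 0.20384469 0.20725468] (array([ 593.2, -110.3]), array([98.9, 43.9]), 11.0)
foot 219 [0.14622046 0.15708503 0.16334729] (array([ 596.3, -114.3]), array([112.4,  56.4]), 20.0)
```

View pics/scene1.png

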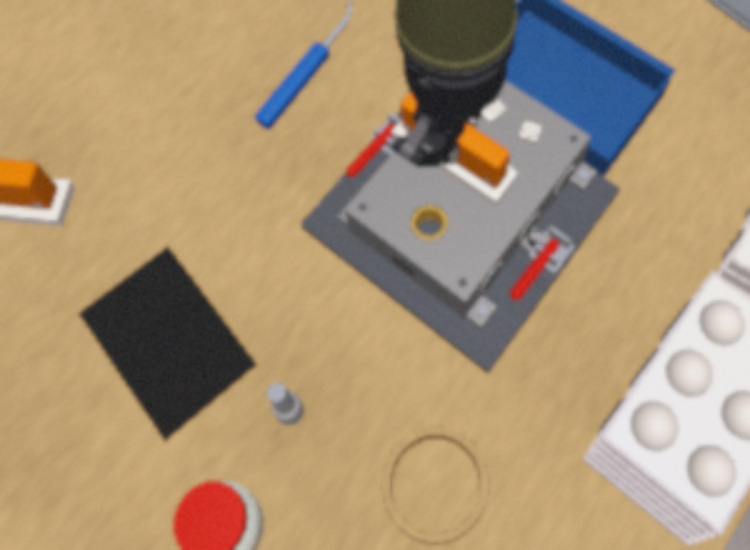

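Call:
{"op": "arm_command", "data": {
  "motion": [
    [-1,[0,0,-0.7],-0.2],
    [-1,[0,0,-0.9],-0.2],
    [-1,[0,0,-0.9],0],
    [-1,[0,0,-0.6],0],
    [-1,[0,0,-0.3],0],
    [-1,[0,0,0],0],
    [-1,[0,0,0],0]
  ]
}}

```text
time: 7.0
eef_pos: [0.5915, -0.0954, 0.1008]
orientation: [3.141, 0.04, 0.001]
force: [-1.2, 0.6, -1.1]
opening: 0.224
gripper_force: 58.8
```

Call:
{"op": "arm_command", "data": {
  "motion": [
    [-1,[0,0,-0.08],0],
    [-1,[0,0.2,0],0],
    [-1,[0,0.4,0],0],
    [-1,[0,0.4,0],0],
    [-1,[0,0.4,0],0],
    [-1,[0,0.4,0],0],
    [-1,[0,0.4,0],0],
    [-1,[0,0.4,0],0],
    [-1,[0,0.4,0],0],
    [-1,[0,0.4,0],0]
  ]
}}

```text
time: 8.0
eef_pos: [0.5911, -0.0266, 0.0987]
orientation: [3.141, 0.04, -0.0]
force: [-0.1, -0.5, -1.3]
opening: 0.226
gripper_force: 58.8
```

Call:
{"op": "arm_command", "data": {
  "motion": [
    [-1,[0,0.4,0],0],
    [-1,[0,0.4,0],0],
    [-1,[0,0.4,0],0],
    [-1,[0,0.4,0],0],
    [-1,[0,0.4,0],0],
    [-1,[0,0.4,0],0],
    [-1,[0,0.4,0],0],
    [-1,[0,0.4,0],0],
    [-1,[0,0,0],0],
    [-1,[0,0,0],0]
  ]
}}

```text
time: 9.0
eef_pos: [0.5911, 0.0368, 0.0987]
orientation: [3.141, 0.04, -0.0]
force: [0.1, -0.0, -1.5]
opening: 0.225
gripper_force: 58.8
```

Call:
{"op": "arm_command", "data": {
  "motion": [
    [-1,[0,0,0.5],0],
    [-1,[0,0,1],0],
    [-1,[0,0,1],0],
    [-1,[0,0,1],0],
    [-1,[0,-1,0],0],
    [-1,[0,-1,0],-0.35],
    [-1,[0,-1,0],-0.35],
    [-1,[0,-1,0],-0.35],
    [-1,[0,-1,0],-0.35],
    [-1,[0,-1,0],-0.35],
    [-1,[0,-1,0],-0.35],
    [-1,[0,-1,0],-0.35]
  ]
}}

```text
time: 10.2
eef_pos: [0.591, -0.125, 0.1685]
orientation: [-3.133, 0.232, 0.0]
force: [-0.3, 0.4, -1.0]
opening: 0.223
gripper_force: 58.8
```

```bash
python3 - <<'E'
from m import *
im,w=cloud("scene"); cv2.imwrite("pics/s2.png",cv2.resize(im[150:370,180:400,::-1],None,fx=2.7,fy=2.7))
im,w=cloud("top");a=im[130:230,220:360,::-1]; cv2.imwrite("pics/t2.png",cv2.resize(a,None,fx=5,fy=5))
E
```

```text
(no output)
```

View pics/s2.png

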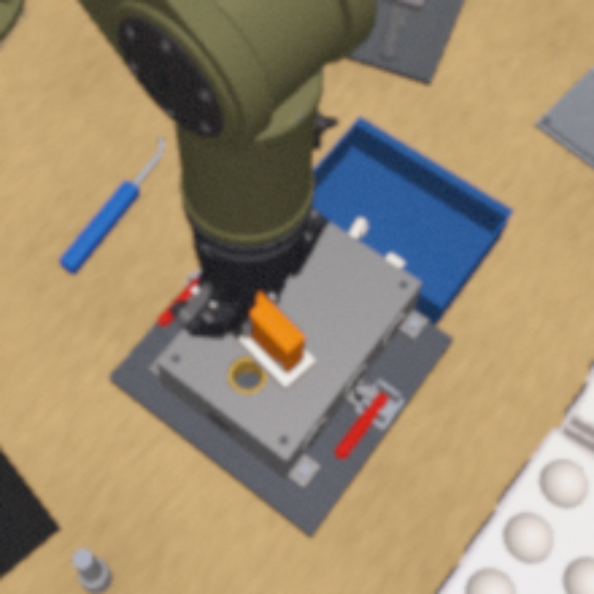

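View pics/t2.png

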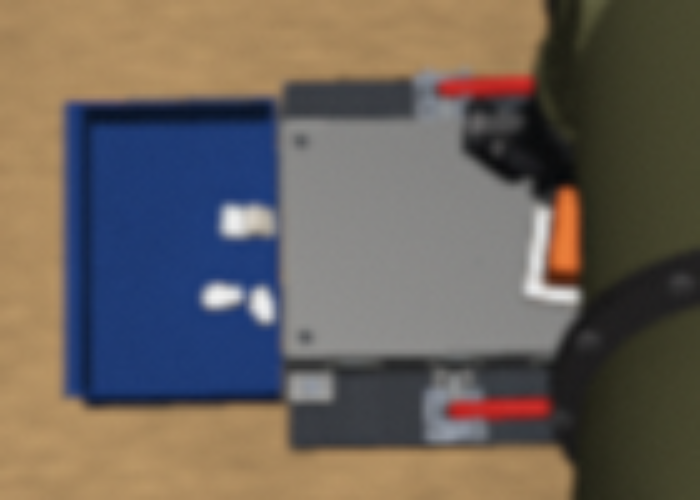

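Call:
{"op": "arm_command", "data": {
  "motion": [
    [-1,[-0.57,-0.95,0],-0.11],
    [-1,[-0.57,-0.95,0],-0.11],
    [-1,[-0.57,-0.95,0],-0.11],
    [-1,[-0.57,-0.95,0],-0.11],
    [-1,[-0.57,-0.95,0],-0.11],
    [-1,[-0.57,-0.95,0],-0.11],
    [-1,[-0.57,-0.95,0],-0.11],
    [-1,[-0.57,-0.95,0],-0.11],
    [-1,[-0.57,-0.95,0],-0.11],
    [-1,[-0.57,-0.95,0],-0.11],
    [-1,[-0.57,-0.95,0],-0.11],
    [-1,[-0.5,-0.9,0],-0.11]
  ]
}}

```text
time: 11.5
eef_pos: [0.4554, -0.3508, 0.1687]
orientation: [-3.119, 0.373, -0.0]
force: [0.9, -0.4, -1.4]
opening: 0.227
gripper_force: 58.8
```

Call:
{"op": "arm_command", "data": {
  "motion": [
    [-1,[0,0,-1],0],
    [-1,[0,0,-1],0],
    [-1,[0,0,-1],0],
    [-1,[0,0,-1],0],
    [-1,[0,0,-1],0],
    [-1,[0,0,-0.8],0],
    [-1,[0,0,-0.5],0],
    [-1,[0,0,-0.25],0],
    [-1,[0,0,0],0],
    [-1,[0,0,0],0]
  ]
}}

```text
time: 12.5
eef_pos: [0.4561, -0.3504, 0.0383]
orientation: [3.119, -0.373, 0.001]
force: [0.2, 0.1, -1.1]
opening: 0.228
gripper_force: 58.9
```

Call:
{"op": "arm_command", "data": {
  "motion": [
    [-1,[0,0,-0.2],0],
    [-1,[0,0,-0.13],0],
    [-1,[0,0,-0.1],0],
    [-1,[0,0,-0.05],0],
    [-1,[0,0,0],0],
    [-1,[0,0,0],0]
  ]
}}

```text
time: 13.1
eef_pos: [0.4557, -0.3502, 0.0287]
orientation: [3.119, -0.373, 0.001]
force: [-1.3, 1.4, 5.8]
opening: 0.23
gripper_force: 59.7
```

Call:
{"op": "arm_command", "data": {
  "motion": [
    [1,[0,0,0],0],
    [1,[0,0,0],0],
    [1,[0,0,0],0],
    [1,[0,0,0],0],
    [1,[0,0,0],0],
    [1,[0,0,0],0],
    [1,[0,0,0],0],
    [1,[0,0,0],0]
  ]
}}

```text
time: 13.9
eef_pos: [0.4557, -0.3502, 0.028]
orientation: [-3.119, 0.373, 0.0]
force: [0.2, -0.0, -0.4]
opening: 1.0
gripper_force: 0.0
```

Call:
{"op": "arm_command", "data": {
  "motion": [
    [1,[0,0,0.5],0],
    [1,[0,0,1],0],
    [1,[0,0,1],0],
    [1,[0,0,1],0],
    [1,[0,0,1],0],
    [1,[0,0,1],0],
    [1,[0,0,1],0],
    [1,[0,0,1],0],
    [1,[0,0,1],0],
    [1,[0,0,1],0],
    [1,[0,0,1],0],
    [1,[0,0,1],0]
  ]
}}

```text
time: 15.1
eef_pos: [0.4555, -0.35, 0.2598]
orientation: [3.119, -0.373, 0.001]
force: [0.1, -0.0, -0.2]
opening: 1.0
gripper_force: 0.0
```

Call:
{"op": "arm_command", "data": {
  "motion": [
    [1,[0.2,1,0],0.2],
    [1,[0.2,1,0],0.2],
    [1,[0.2,1,0],0.2],
    [1,[0.2,1,0],0.2],
    [1,[0.2,1,0],0.2],
    [1,[0.2,1,0],0.2],
    [1,[0.2,1,0],0.2],
    [1,[0.2,1,0],0.2],
    [1,[0.2,1,0],0.2],
    [1,[0.2,1,0],0.2],
    [1,[0.2,1,0],0.2],
    [1,[0.2,1,0],0.2]
  ]
}}

```text
time: 16.3
eef_pos: [0.5039, -0.1085, 0.258]
orientation: [-3.14, 0.108, -0.0]
force: [-0.5, 0.0, 0.5]
opening: 1.0
gripper_force: 0.0
```

Call:
{"op": "arm_command", "data": {
  "motion": [
    [1,[0,1,0],0.2],
    [1,[0,1,0],0.2],
    [1,[0,1,0],0.2],
    [1,[0,1,0],0.2],
    [1,[0,1,0],0.2],
    [1,[0,1,0],0.2],
    [1,[-0.4,1,0],0.2],
    [1,[-0.4,1,0],0.2],
    [1,[-0.4,1,0],0.2],
    [1,[-0.4,1,0],0.2],
    [1,[-0.4,1,0],0.2],
    [1,[-0.4,1,0],0.2]
  ]
}}

```text
time: 17.5
eef_pos: [0.4544, 0.1311, 0.2581]
orientation: [3.138, 0.155, -0.0]
force: [-0.4, -0.4, 0.3]
opening: 0.997
gripper_force: 0.0
```

```bash
python3 - <<'E'
from m import *
im,w=cloud("top"); i=im.astype(int);z=w[...,2];r,g,b=[i[...,k] for k in range(3)]
m=box(w,(535,270,620,375))&(abs(z-.065)<.006)&(r>b+60); print("scraper",m.sum(),rect(w[m][:,:2]),np.nanmedian(z[m]))
for n in("top","scene"):
    im,w=cloud(n);i=im.astype(int);z=w[...,2]
    m=(abs(z-.1865)<.005)&(i[...,1]>i[...,0]+40)&(np.abs(w[...,:2]-[.45,.303]).max(-1)<.05); print(n,"cap",m.sum(),rect(w[m][:,:2]) if m.any() else 0)
E
```

```text
scraper 253 (array([ 456. , -349.8]), array([20.8, 99.7]), 75.0) 0.06517384432487223
top cap 42 (array([449.4, 302.9]), array([15.9, 17.1]), 0.4)
scene cap 36 (array([450.5, 303. ]), array([17.9, 17.8]), 74.8)
```

Call:
{"op": "arm_command", "data": {
  "motion": [
    [1,[0,1,0],0.22],
    [1,[0,1,0],0.22],
    [1,[0,1,0],0.22],
    [1,[0,1,0],0.22],
    [1,[-0.04,1,0],0.22],
    [1,[-0.05,1,0],0.22],
    [1,[-0.05,1,0],0.22],
    [1,[-0.05,1,0],0.22],
    [1,[-0.05,0.6,0],0.17],
    [1,[0,0,0],0],
    [1,[0,0,0],0]
  ]
}}

```text
time: 18.75
eef_pos: [0.4511, 0.3007, 0.2578]
orientation: [3.12, 0.362, -0.0]
force: [0.8, -0.2, 0.2]
opening: 1.001
gripper_force: 0.0
```

Call:
{"op": "arm_command", "data": {
  "motion": [
    [1,[0,0.05,-1],0],
    [1,[0,0.05,-1],0],
    [1,[0,0,-0.7],0],
    [1,[0,0,0],0],
    [1,[0,0,0],0],
    [1,[0,0,0],0]
  ]
}}

```text
time: 19.35
eef_pos: [0.4515, 0.3035, 0.2051]
orientation: [-3.12, -0.362, -0.002]
force: [-0.6, -0.5, 0.2]
opening: 0.999
gripper_force: 0.0
```

Call:
{"op": "arm_command", "data": {
  "motion": [
    [1,[-0.07,0,-0.6],0],
    [1,[0,0,-0.8],0],
    [1,[0,0,-0.8],0],
    [1,[0,0,-0.8],0],
    [1,[0,0,-0.6],0],
    [1,[0,0,-0.3],0],
    [1,[0,0,0],0],
    [1,[0,0,0],0]
  ]
}}

```text
time: 20.15
eef_pos: [0.4497, 0.304, 0.1265]
orientation: [-3.12, -0.364, -0.001]
force: [0.0, 0.1, -0.9]
opening: 1.003
gripper_force: 0.0
```

Call:
{"op": "arm_command", "data": {
  "motion": [
    [-1,[0,0,0],0],
    [-1,[0,0,0],0],
    [-1,[0,0,0],0],
    [-1,[0,0,0],0],
    [-1,[0,0,0],0],
    [-1,[0,0,0],0],
    [-1,[0,0,0],0],
    [-1,[0,0,0],0],
    [-1,[0,0,0],0]
  ]
}}

```text
time: 21.05
eef_pos: [0.4497, 0.3039, 0.1264]
orientation: [-3.12, -0.364, -0.001]
force: [-0.7, -0.4, 6.0]
opening: 0.342
gripper_force: 59.8
```

Call:
{"op": "arm_command", "data": {
  "motion": [
    [-1,[0,0,0.3],0],
    [-1,[0,0,0.6],0],
    [-1,[0,0,0.9],0],
    [-1,[0,0,0.9],0],
    [-1,[0,0,0.9],0],
    [-1,[0,0,0.9],0],
    [-1,[0,0,0.9],0],
    [-1,[0,0,0.9],0],
    [-1,[0,0,0.7],0],
    [-1,[0,0,0.4],0],
    [-1,[0,0,0.1],0],
    [-1,[0,0,0],0]
  ]
}}

```text
time: 22.25
eef_pos: [0.4494, 0.3036, 0.276]
orientation: [3.12, 0.364, -0.0]
force: [0.8, 0.4, -2.1]
opening: 0.345
gripper_force: 59.2
```

Call:
{"op": "arm_command", "data": {
  "motion": [
    [-1,[0.1,-0.3,0],0],
    [-1,[0.2,-0.6,0],0],
    [-1,[0.3,-0.95,0],0],
    [-1,[0.3,-0.95,0],0],
    [-1,[0.3,-0.95,0],0],
    [-1,[0.3,-0.95,0],0],
    [-1,[0.3,-0.95,0],0],
    [-1,[0.3,-0.95,0],0],
    [-1,[0.3,-0.95,0],0],
    [-1,[0.3,-0.95,0],0],
    [-1,[0.3,-0.95,0],0],
    [-1,[0.3,-0.95,0],0]
  ]
}}

```text
time: 23.45
eef_pos: [0.5155, 0.0935, 0.2755]
orientation: [3.12, 0.362, -0.002]
force: [-0.7, -0.3, -2.0]
opening: 0.345
gripper_force: 59.3
```

Call:
{"op": "arm_command", "data": {
  "motion": [
    [-1,[0.3,-0.95,0],0],
    [-1,[0.3,-0.95,0],0],
    [-1,[0.3,-0.95,0],0],
    [-1,[0.3,-0.95,0],0],
    [-1,[0.3,-0.95,0],0],
    [-1,[0.3,-0.95,0],0],
    [-1,[0.3,-0.95,0],0],
    [-1,[0.3,-0.95,0],0],
    [-1,[0.3,-0.95,0],0],
    [-1,[0.3,-0.95,0],0],
    [-1,[0.3,-0.95,0],0],
    [-1,[0.25,-0.6,0],0]
  ]
}}

```text
time: 24.65
eef_pos: [0.586, -0.1284, 0.2753]
orientation: [3.12, 0.359, -0.002]
force: [0.7, -0.5, -1.4]
opening: 0.345
gripper_force: 59.3
```

Call:
{"op": "arm_command", "data": {
  "motion": [
    [-1,[0.2,-0.5,0],0],
    [-1,[0.1,-0.1,0],0],
    [-1,[0,0,0],0],
    [-1,[0,0,0],0],
    [-1,[0,0,0],0]
  ]
}}

```text
time: 25.15
eef_pos: [0.5924, -0.1361, 0.2762]
orientation: [-3.12, -0.366, -0.0]
force: [0.7, 0.1, -1.8]
opening: 0.345
gripper_force: 59.3
```

```bash
cat > look.py <<'E'
from m import *
import sys
s=get_state(); P=s["eef_pos"]; print(s["time"],P,s["orientation"])
im,w=cloud("scene"); i=im.astype(int); z=w[...,2]
near=np.abs(w[...,:2]-P[:2]).max(-1)<.03
off=P[2]-.1145
for h in range(5,100,10):   # stem slices: surface points facing camera
    m=near&(abs(z-(off+h/1000))<.006)
    if m.any(): print(h,m.sum(),np.round(np.nanmean(w[m],0)*1000,1))
y=near&(i[...,0]>140)&(i[...,2]<90)&(i[...,1]>100)&(z>.09); print("ring",y.sum(),np.round(np.nanmean(w[y],0)*1000,1) if y.any() else 0)
d=get_image("scene"); R=cv2.Rodrigues(np.array(d["rvec"],float))[0]; print("cam",-R.T@np.array(d["tvec"]).ravel())
uv=cv2.projectPoints(np.float64([[P[0],P[1],off+.05]]),d["rvec"],d["tvec"],d["intrinsics"],None)[0].ravel();print(uv)
u,v=int(uv[0]),int(uv[1]); a=im[max(0,v-60):v+60,u-60:u+60,::-1]; cv2.imwrite(sys.argv[1],cv2.resize(a,(600,600),interpolation=cv2.INTER_CUBIC)); print("crop origin",u-60,max(0,v-60))
E
python3 look.py pics/s3.png
```

```text
25.15 [ 0.59244708 -0.1361438   0.2762245 ] [-3.11985698e+00 -3.65911985e-01 -2.14803862e-04]
5 9 [ 594.3 -139.3  167.5]
15 10 [ 594.2 -139.6  177.3]
25 12 [ 594.5 -139.1  186.1]
35 10 [ 594.7 -139.4  198.2]
45 12 [ 594.8 -139.2  207.3]
55 13 [ 595.  -138.7  215.6]
65 12 [ 595.1 -139.2  227. ]
75 5 [ 594.7 -140.   234.6]
85 1 [ 595.  -141.3  241. ]
ring 7 [ 594.5 -138.6  287.8]
cam [ 0.8060233  -0.36984017  0.92317672]
[270.03003143 263.53232458]
crop origin 210 203
```

View pics/s3.png

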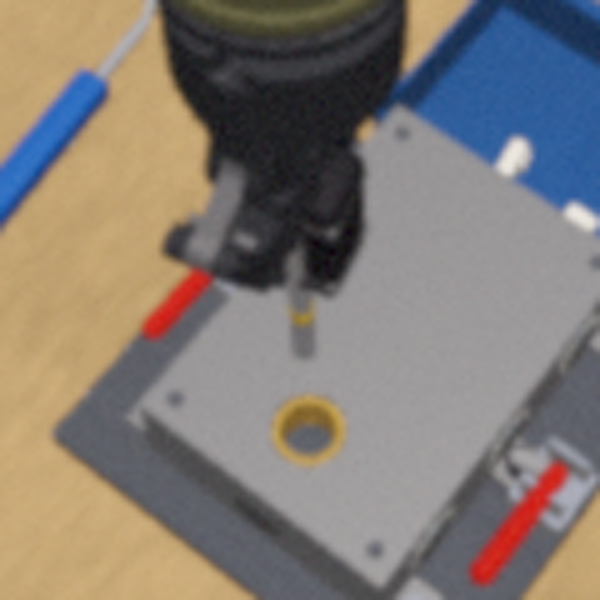

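Call:
{"op": "arm_command", "data": {
  "motion": [
    [-1,[0.03,-0.02,-0.4],0],
    [-1,[0,0,-0.7],0],
    [-1,[0,0,-0.8],0],
    [-1,[0,0,-0.8],0],
    [-1,[0,0,-0.6],0],
    [-1,[0,0,-0.4],0],
    [-1,[0,0,-0.1],0],
    [-1,[0,0,0],0],
    [-1,[0,0,0],0],
    [-1,[0,0,0],0]
  ]
}}

```text
time: 26.25
eef_pos: [0.5935, -0.1377, 0.2008]
orientation: [3.12, 0.364, 0.002]
force: [0.5, -0.2, -1.8]
opening: 0.341
gripper_force: 59.3
```

```bash
sed -i 's/&(z>.09); print/\&(z>off+.03)\&(z<off+.06); print/; s/>140)&(i\[...,2\]<90)&(i\[...,1\]>100)/>i[...,2]+45)\&(i[...,1]>i[...,2]+25)/' look.py; python3 look.py pics/s4.png
```

```text
26.25 [ 0.59349686 -0.13767308  0.200755  ] [3.12009217e+00 3.63574297e-01 1.84886122e-03]
5 6 [ 595.7 -139.7   92.6]
15 10 [ 595.8 -139.7  101.6]
25 10 [ 595.5 -140.4  111. ]
35 7 [ 595.  -141.6  120.8]
45 9 [ 596.6 -140.   132.7]
55 10 [ 596.1 -140.7  141.4]
65 6 [ 596.  -141.1  149.2]
75 3 [ 596.1 -142.5  159.3]
ring 10 [ 595.8 -141.4  133. ]
cam [ 0.8060233  -0.36984017  0.92317672]
[270.7342701  278.73400495]
crop origin 210 218
```

View pics/s4.png

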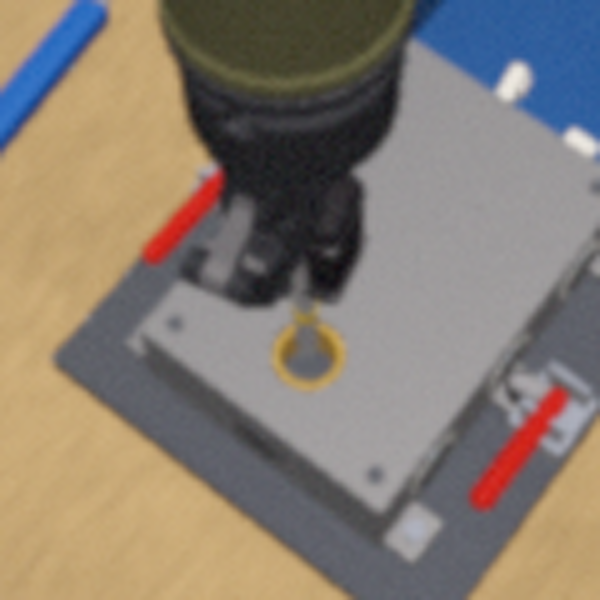

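Call:
{"op": "arm_command", "data": {
  "motion": [
    [-1,[-0.02,0.02,-0.2],0],
    [-1,[0,0,-0.4],0],
    [-1,[0,0,-0.5],0],
    [-1,[0,0,-0.5],0],
    [-1,[0,0,-0.5],0],
    [-1,[0,0,-0.4],0],
    [-1,[0,0,-0.2],0],
    [-1,[0,0,-0.1],0],
    [-1,[0,0,0],0],
    [-1,[0,0,0],0],
    [-1,[0,0,0],0]
  ]
}}

```text
time: 27.45
eef_pos: [0.593, -0.1373, 0.1445]
orientation: [3.12, 0.364, 0.001]
force: [0.3, 0.1, -1.1]
opening: 0.347
gripper_force: 59.3
```

```bash
python3 look.py pics/s5.png; python3 - <<'E'
from m import *
p=[]
for k in range(6):
    get_image("scene"); s=get_state(); p.append(np.r_[s["eef_pos"],s["orientation"]*np.sign(s["orientation"][0]),s["force"]])
print(np.round(np.mean(p,0),4),np.round(np.std(p,0),4))
E
```

```text
27.45 [ 0.59300418 -0.13726949  0.14454647] [3.12022511e+00 3.63534840e-01 1.38508141e-03]
15 3 [ 584.9 -131.6   48.8]
25 12 [ 590.2 -138.    55.5]
35 44 [ 600.9 -143.    68.8]
45 352 [ 603.4 -144.2   73. ]
55 10 [ 595.1 -140.3   84.2]
65 7 [ 595.  -141.    93.5]
ring 43 [ 599.1 -141.5   72.9]
cam [ 0.8060233  -0.36984017  0.92317672]
[271.19162729 287.79338963]
crop origin 211 227
[ 5.9280e-01 -1.3720e-01  1.4420e-01  3.1204e+00  3.6360e-01  4.0000e-04
  4.6120e-01 -3.7990e-01 -1.1947e+00] [1.000e-04 0.000e+00 1.000e-04 1.000e-04 0.000e+00 3.000e-04 2.798e-01
 7.154e-01 4.019e-01]
```

View pics/s5.png

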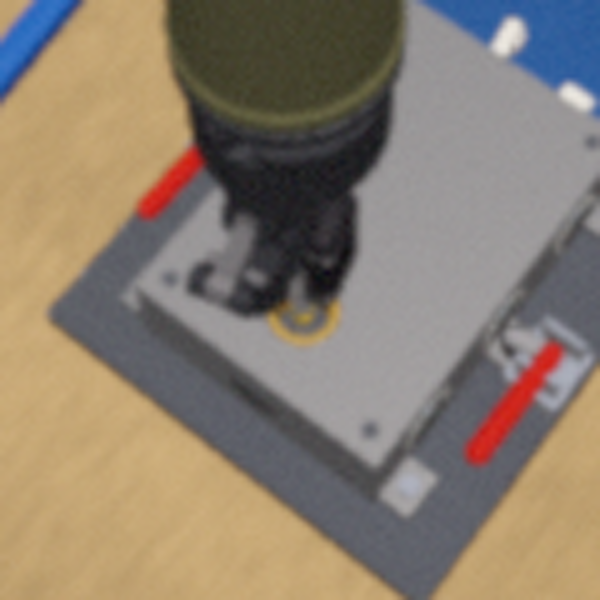

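Call:
{"op": "arm_command", "data": {
  "motion": [
    [-1,[0,0.02,-0.08],0],
    [-1,[0,0,-0.07],0],
    [-1,[0,0,0],0],
    [-1,[0,0,0],0],
    [-1,[0,0,0],0],
    [-1,[0,0,0],0],
    [-1,[0,0,0],0]
  ]
}}

```text
time: 28.55
eef_pos: [0.5927, -0.1369, 0.1411]
orientation: [3.12, 0.364, 0.0]
force: [0.1, -0.5, -1.6]
opening: 0.345
gripper_force: 59.3
```

```bash
python3 - <<'E'
from m import *
A=[];p=[]
for k in range(8):
    d=get_image("scene"); A.append(d["image"].astype(float)); s=get_state(); p.append(s["eef_pos"])
P=np.mean(p,0); print(P,s["orientation"],s["force"],s["joint_vel"].round(4))
im=np.mean(A,0).astype(np.uint8)
R=cv2.Rodrigues(np.array(d["rvec"],float))[0];t=np.array(d["tvec"]).ravel();K=d["intrinsics"]
pr=lambda X: cv2.projectPoints(np.float64(X),d["rvec"],d["tvec"],K,None)[0].reshape(-1,2)
port=np.array([.5926,-.1367,.0725])
u0,v0=(pr([port])[0]).astype(int)-[14,14]
a=cv2.resize(im[v0:v0+28,u0:u0+28,::-1],(588,588),interpolation=cv2.INTER_CUBIC)
def dr(X,c):
    for q in pr(X): cv2.circle(a,tuple(int(x) for x in (q-[u0,v0]+.5)*21),2,c,-1)
th=np.linspace(0,2*np.pi,40); C=np.c_[np.cos(th),np.sin(th),0*th]
dr(port+.013*C,(255,0,0)); dr(port+.017*C,(255,0,255))
for h in(.041,.049): dr(np.array([P[0],P[1],P[2]-.1145+h+.0005])+.005*C[:],(0,255,0))
cv2.imwrite("pics/s6.png",a)
E
```

```text
[ 0.59272588 -0.13682493  0.14109504] [-3.12042850e+00 -3.63679593e-01 -4.44299656e-05] [ 0.23621159  0.54617135 -1.39064792] [-0.0003  0.0004  0.     -0.001   0.0021 -0.0013 -0.0017]
```

View pics/s6.png

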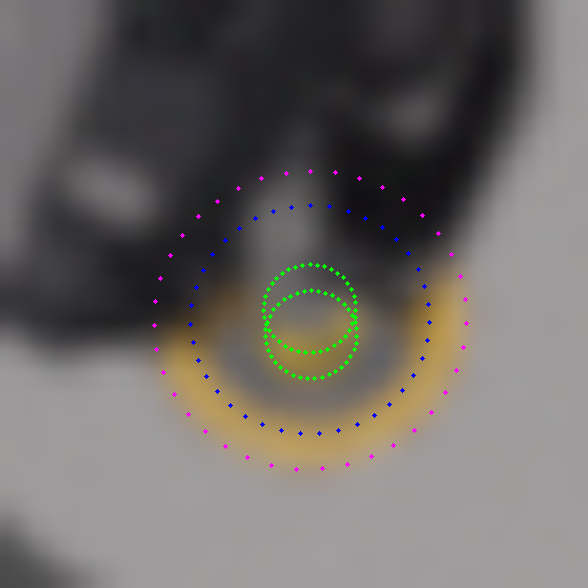

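The overlay shows the stem centred in the port, with the ring where it should be at face level. I'm handing the job in.

```bash
python3 -c "
from bench import *
print(finish_job())"
```

```text
the job is handed in; nothing more can be done
None
```

The job is handed in after about 29 s of the 72 s allowed: all four trimmings are in the tray, the scraper is standing released on its mat, and the scope is held still in the port, within about 1 mm of centre, with its ring level with the top face; I saw no contact with the housing.

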